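# Show the bench camera the solder joints under a live board with an inspection mirror

## Task

Take the inspection mirror off its rest by the handle, bring its mirror in under the overhanging circuit board from the robot's side, and angle it so that the bench camera sees the transformer's ringed solder joints on the board's underside in the middle of the mirror, with the mirror's centre on the camera's line of sight straight below those joints. The board is live: touch neither the board, its holder nor the camera, do not finger the glass, and leave the other things on the bench alone. Finish while still holding the mirror there, still and at that angle; do not put it down or let go.

Things in the scene. Friction and masses are not known exactly. Their poses are not given: they have to be found in the camera images.
- handle_centre (a point): Inspection mirror, loose, 140 g: centre of its black flat-sided handle, 120 mm long (x), 16 mm wide (y: grip across this), 20 mm high (z, up while it lies on the rest). x runs along the handle towards the mirror: a 6 mm shaft leads straight on to a swivel joint 160 mm from this point that carries the mirror. The tool reaches from 69 mm behind this point to 185 mm ahead.
- mirror_face (a point): Centre of the mirror's reflecting face, a steel-backed plate 50 x 44 mm, 3 mm thick; the face centre is 11.5 mm from the swivel joint. z points straight out of the glass, y along the 44 mm side and parallel to the handle's y. With the swivel at 0 and the handle level, z leans 40 degrees forward from straight up (away from the handle).
- mirror_head (a joint): Stiff friction swivel (0.25 N m) between shaft and mirror, rad: starts between -0.32 and 0.08 and stays there; larger values lean the face farther forward, away from the handle. It need not be moved: tilt the whole tool instead.
- rest: Tool rest, dark steel, fixed, left or right of the holder. Origin under its centre, x along the lying handle. Base 130 x 60 x 8 mm; uprights 8 mm thick, 36 mm wide at x = -46 and 46 mm, each with an open-topped notch 20 mm wide, floor 42 mm and top 54 mm high, in which the handle lies, its centre 52 mm high above the origin (to 5 mm in x). The 84 mm between the uprights is free for fingers.
- holder: Holder with the live board, fixed. Origin on the bench under the board's centre. Board 110 mm (x) by 150 mm (y), level, underside 140 mm high, top 142 mm, parts 27 mm above that (tallest: the blocky black transformer at x -12, y 15 mm). Clamped at its y edges; feet and uprights lie at |y| over 72 mm (to 119 mm); a rod along y at x 20 mm is 28 mm high. Open beneath on the -x (robot) and +x sides.
- solder_joints (a point): The marker: on the board's underside, straight below the transformer, two rows of solder joints inside a white printed ring of 44 mm; this point is the ring's centre, 140 mm above the bench, 43 mm in from the board's -x edge. Hidden from above by the board.
- camera: Bench camera on a post and square foot, fixed, beyond the board. The body's origin lies on the bench straight below the solder joints; its x points level from there to the camera. Its lens (30 mm barrel) is at x = 177, y = 0, 116 mm high and looks straight at sight_point, 180 mm away, 10 degrees downward. Foot, post and barrel stand between x = 175 and 300 mm, |y| under 70 mm, up to 170 mm high.
- sight_point (a point): Point in free space on the camera's line of sight, straight below the solder joints, 55 mm under the board, 85 mm above the bench: the mirror's centre belongs here. Its z axis points midway between the directions up to the joints and to the lens (50 degrees above level, towards the camera): the way the glass must face for the lens to see the joints.
- table: The bench, grey laminate, top at z = 0.
- parts_tray: Bystander: open grey plastic tray 120 x 90 x 30 mm with small parts, on the side of the holder where the rest is not. Origin under its centre.
- screwdriver_grip (a point): Bystander: handle of a screwdriver that lies on the bench to the robot's left, nearer than rest and tray.
- flux_bottle: Bystander: small white bottle, 36 mm across, 85 mm high, standing to the robot's right, nearer than rest and tray. Origin under its centre.
Not all that is in view belongs to the job. What is shaped like the camera but blue or orange is not meant. What is shaped like the rest but brown or orange is not meant.

How it is judged:
On the way, in this order (a step that is already met when the one before it is completed fails the run):
1. the mirror is lifted clear of its rest (height (world z) of handle_centre above 0.075 m and contact force between mirror_tool and rest below 0.05 N and contact force between mirror_tool and the fingers above 1 N and distance between the grasp point and handle_centre below 0.07 m), for 0.1 s.
2. the mirror comes in under the board's robot-side edge, below the board (x of mirror_face in the frame of holder between -0.055 and -0.02 m and y of mirror_face in the frame of holder between -0.07 and 0.07 m and height (world z) of mirror_face below 0.135 m and contact force between mirror_tool and the fingers above 1 N).
At the end, for the whole second after the job is handed in: Face centre within 12 mm of the sight point, the glass facing within 0.12 rad of midway between joints and lens, the joints in front of it; held by its handle in the fingers (over 1 N), carried by nothing else (under 0.1 N to bench, holder, camera, rest), and still (under 20 mm/s, 0.1 rad/s) (distance between mirror_face and sight_point below 0.012 m and angle between the z axis of mirror_face and the z axis of sight_point, either way round below 0.12 rad and z of solder_joints in the frame of mirror_face above 0.01 m and contact force between mirror_tool and the fingers above 1 N and distance between the grasp point and handle_centre below 0.07 m and contact force between mirror_tool and table below 0.1 N and contact force between mirror_tool and holder below 0.1 N and contact force between mirror_tool and camera below 0.1 N and contact force between mirror_tool and rest below 0.1 N and linear speed of mirror_tool below 0.02 m/s and angular speed of mirror_tool below 0.1 rad/s); the arm keeps its last pose, push and grip.
It fails at once if the live board or its holder is touched (over 0.5 N) (contact force between holder and anything else above 0.5 N).
It fails at once if the camera is touched (over 0.5 N) (contact force between camera and anything else above 0.5 N).
It fails at once if the fingers touch the mirror plate (over 0.5 N) (contact force between mirror_head and the fingers above 0.5 N).
It fails at once if a bystander is moved more than 20 mm (distance of any of parts_tray, screwdriver_grip, flux_bottle from where it was at the start of the episode above 0.02 m).
It also fails if it takes over 45 s, if anything falls off the work surface, if the arm or the gripper's body presses on something with over 40 N, if the wrist force passes 120 N, or if a joint passes its speed limit or range.

## Robot

A 7-joint arm with a two-finger parallel gripper is mounted at the origin on the work surface. World frame = base frame: x ahead of the robot, y to its left, z up, the work surface at z = 0. Lengths are in m, angles in rad, forces in N, time in s.
With the tool pointing down it reaches from about 0.4 to 0.85 m from the base axis. Payload 10.4 kg.
Tool frame: the origin (TCP) lies midway between the tips of the shut fingers; the grasp point (between the pads) lies 19 mm behind it; y points along the fingers, x is the direction in which the jaws open and shut, and the axes are right-handed (so a half turn about y gives the same grasp; the last joint's range is limited). The gripper opens to 87 mm and grips with 3 to 60 N. Pads are 19 mm wide; open, the fingers measure 117 mm over their backs; the gripper's body (75 mm by 190 mm) begins 51 mm behind the grasp point.
Start: joints at [1.121, 0.332, -0.065, 1.46, 0.022, 1.35, -0.088], TCP at [0.259, -0.569, 0.223] pointing down, gripper open.
Joint ranges: [-2.6, 2.6], [-0.5, 2.12], [-1.47, 1.34], [0.16, 2.42], [-1.27, 4.41], [0.06, 2.06], [-2.6, 2.6]. Speed limits (rad/s): [2.22, 2.22, 2.79, 2.79, 3.14, 3.14, 3.14].

## Interface

Orientations are given as a unit quaternion [x, y, z, w].
In Python, from bench import r gives the robot as it stands. The module is installed in compiled form; this text tells all that it offers.
- The arm moves only by the tool arm_command, never from a script. Its argument "deltas" is one flat list of numbers, 6 for each row, row after row: the shift along the tool's x, y, z in m, then the turn, a rotation vector about the tool's x, y, z in degrees. In form: [tx, ty, tz, ax, ay, az, tx, ty, tz, ax, ay, az, ...]. A call has 1 to 8 rows; each row is the pose to reach, as a shift and turn from the pose commanded when the call began, along the tool's axes at that moment; what a row does not reach only later rows make up. A row lasts 1/8 s, in which the tool goes at most 62.5 mm and 10.7 degrees, less where a joint would pass 70% of its speed; a pose out of reach is approached as far as the arm can. A call with a gripper value outside its range is refused whole. "hand" is the opening, from 0 (shut) to 1 (fully open), set as the call begins (left out, the last holds). The fingers move at their own pace and stop on an object; "grip_force" is the grip in N (left out, the last holds). Time passes only in rows, so rows that repeat a pose let the fingers close. It gives the time, the measured TCP pose, the force and the opening at its end, in the units of the state.
- r.read_state(): the state, without advancing time (a new reading comes with each control period).
- r.camera(name): name is "scene" or "top" or "wrist"; returns a dict with "image" (384x512x3 uint8, red, green, blue), "intrinsics" (3x3 intrinsics, pixels), "world_from_camera" (4x4, takes a point from camera to world coordinates); the wrist camera has in their place "hand_eye" (4x4, takes a point from camera to tool coordinates, whose origin is the TCP and whose axes are the tool frame's). Camera axes: x right, y down, z forward; pixel columns grow to the right and rows downward; lengths in m; the calibration is good to about 2 mm. A picture is of the moment at which its call begins: read the wrist's pose just before it. There is no depth.
- r.close_job(): hands the job in, once; it reports no verdict.
Trained networks look in a picture, given as the dict that the camera call returned (one of the last four; its "shot" number tells which), for a name from the list of things; names that differ only in an ending like _2 or _b are one class to them, and where a whole thing is asked for, a point or a joint stands for the part that bears it (a point fixed in the world has none). Each returns a list of dicts, best first, with "conf" (0 to 1); they miss things now and then, are a little off and sometimes report something else, mostly with a low value. They report only what shows in the picture. A call takes as long as a camera call. They do not tell look-alikes from the thing itself.
- r.boxes_of(picture, query): "centre" ([row, column] in pixels, amid what is visible of it).
- r.regions_of(picture, query): "region" (384x512 bool, what is visible of it) and "centre" ([row, column] in pixels, amid what is visible of it).
The state is a dict: "time": time; "joint_positions": joint angles; "joint_vel": joint speeds; "joint_torque": joint torques, N m; "ee_pos": TCP position; "eef_rot": TCP orientation; "ft_force": force on the tool from outside, world axes, zero at the start; "torque": the same for the moment, N m; "width": finger opening in m.
Only numpy, scipy, OpenCV 4.12 (cv2) and the standard library are available. Lean on these libraries where they do the work, as an engineer would, in place of code of your own. Each camera call takes 0.05 s, during which the arm holds its last target.

## Working session

There is one attempt and no reset: what is moved stays moved. The work goes in short steps, Python scripts to look and compute and a tool call to move; the robot and the scene stay as the last step left them, time stands still between calls to the robot, and variables do not carry over. Pictures are saved under pics/ and viewed, and the job is handed in when it is done.

Besides the shell and the picture viewer there is one more tool, called after ">>>" by a JSON object that holds its "method" and its "body". arm_command: Moves the arm, as the interface text tells. Its arguments: {"type":"object","properties":{"deltas":{"type":"array","items":{"type":"number"}},"hand":{"type":"number"},"grip_force":{"type":"number"}},"required":["deltas"]}

```bash
mkdir -p pics; ls; python3 - <<'E'
from bench import r
import cv2,pickle,numpy as np
s=r.read_state();print({k:np.round(v,3) for k,v in s.items()})
for n in ["scene","top","wrist"]:
    p=r.camera(n);cv2.imwrite(f"pics/{n}0.png",p["image"][:,:,::-1])
    print(n,p["shot"],p["intrinsics"].tolist(),np.round(p.get("world_from_camera",p.get("hand_eye")),3).tolist())
    for q in ["handle_centre","mirror_face","rest","holder","camera","parts_tray","flux_bottle","screwdriver_grip"]:
        print(q,[(np.round(b["centre"]).tolist(),round(b["conf"],2)) for b in r.boxes_of(p,q)])
    pickle.dump(p,open(f"{n}0.pkl","wb"))
E
```

```text
pics
{'time': np.float64(0.0), 'joint_positions': array([ 1.121,  0.333, -0.065,  1.461,  0.022,  1.35 , -0.088]), 'joint_vel': array([-0.001, -0.   , -0.001,  0.001, -0.   , -0.001,  0.   ]), 'joint_torque': array([-2.0000e-03, -6.2326e+01,  2.3000e-02, -3.8989e+01, -6.1000e-02,
        4.0000e-02,  0.0000e+00]), 'ee_pos': array([ 0.259, -0.569,  0.222]), 'eef_rot': array([-0.594,  0.383, -0.382,  0.595]), 'ft_force': array([-0.197, -0.031, -0.146]), 'torque': array([ 0.011, -0.013,  0.029]), 'width': np.float64(0.087)}
scene 1 [[406.8589820806941, 0.0, 250.11289550795968], [0.0, 406.8589820806941, 193.90113669921413], [0.0, 0.0, 1.0]] [[0.811, 0.458, -0.364, 0.954], [0.585, -0.636, 0.502, -0.601], [-0.002, -0.621, -0.784, 1.039], [0.0, 0.0, 0.0, 1.0]]
handle_centre [([148.0, 321.0], 0.91)]
mirror_face [([159.0, 356.0], 0.7)]
rest [([158.0, 306.0], 0.88), ([123.0, 315.0], 0.82), ([205.0, 353.0], 0.62), ([236.0, 308.0], 0.44)]
holder [([237.0, 307.0], 0.7)]
camera [([288.0, 391.0], 0.88), ([241.0, 307.0], 0.74), ([186.0, 285.0], 0.68), ([312.0, 252.0], 0.68)]
parts_tray [([292.0, 170
[... 551 characters left out ...]
4.0, 372.0], 0.71)]
holder [([125.0, 280.0], 0.97), ([61.0, 271.0], 0.24)]
camera [([134.0, 352.0], 0.85), ([182.0, 229.0], 0.8), ([59.0, 272.0], 0.71), ([176.0, 167.0], 0.71), ([263.0, 145.0], 0.24)]
parts_tray [([201.0, 372.0], 0.63)]
flux_bottle [([57.0, 268.0], 0.58), ([273.0, 407.0], 0.42)]
screwdriver_grip [([262.0, 147.0], 0.52)]
wrist 3 [[310.83574595922386, 0.0, 257.4732712889473], [0.0, 310.83574595922386, 183.57638171293272], [0.0, 0.0, 1.0]] [[1.0, 0.0, -0.001, -0.001], [0.001, -0.266, 0.964, -0.163], [0.0, -0.964, -0.266, 0.073], [0.0, 0.0, 0.0, 1.0]]
handle_centre []
mirror_face []
rest []
holder []
camera []
parts_tray []
flux_bottle [([98.0, 154.0], 0.89)]
screwdriver_grip []
```

View pics/scene0.png

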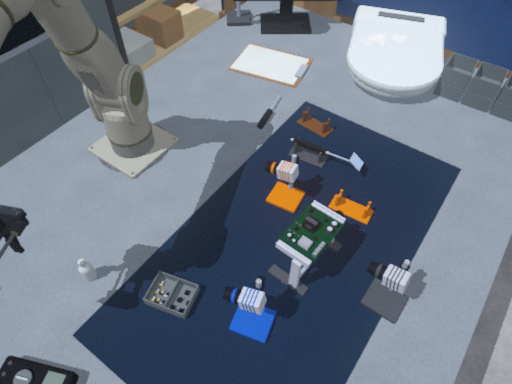

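View pics/top0.png

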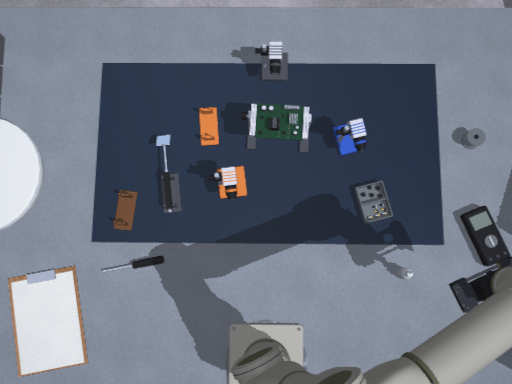

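View pics/wrist0.png

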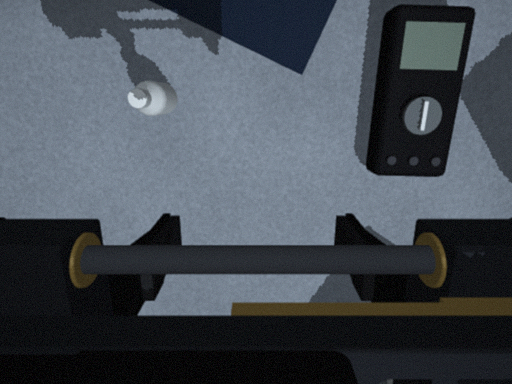

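Top view: the dark rest with the mirror is at (r190,c172). Its look-alikes are the orange rest (126,210) and the brown rest (211,125). The dark-footed camera is at (62,274), and its look-alikes are orange (182,230) and blue (135,352). The board is at (122,280). I'll check these in a close crop.

```bash
python3 - <<'E'
import cv2
a=cv2.imread("pics/top0.png")
c=cv2.resize(a[120:220,130:210],None,fx=6,fy=6,interpolation=cv2.INTER_CUBIC)
cv2.imwrite("pics/c1.png",c)
c=cv2.resize(a[35:155,235:325],None,fx=5,fy=5,interpolation=cv2.INTER_CUBIC)
cv2.imwrite("pics/c2.png",c)
a=cv2.imread("pics/scene0.png")
c=cv2.resize(a[125:185,270:380],None,fx=7,fy=7,interpolation=cv2.INTER_CUBIC)
cv2.imwrite("pics/c3.png",c)
c=cv2.resize(a[190:330,265:415],None,fx=4,fy=4,interpolation=cv2.INTER_CUBIC)
cv2.imwrite("pics/c4.png",c)
E
```

```text
(no output)
```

View pics/c1.png

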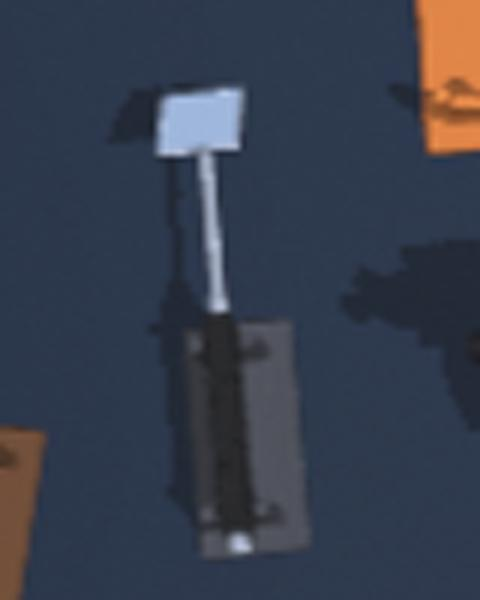

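View pics/c2.png

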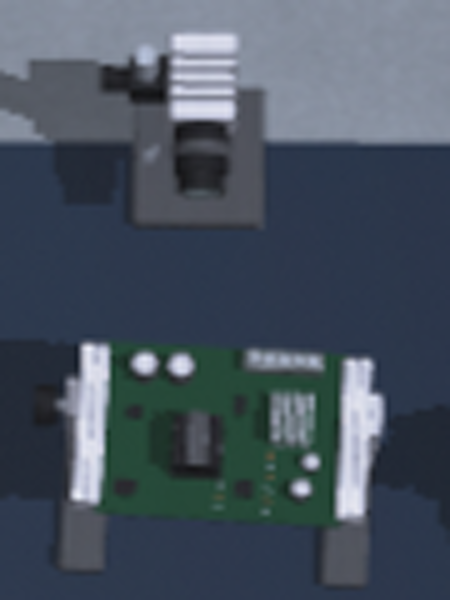

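View pics/c3.png

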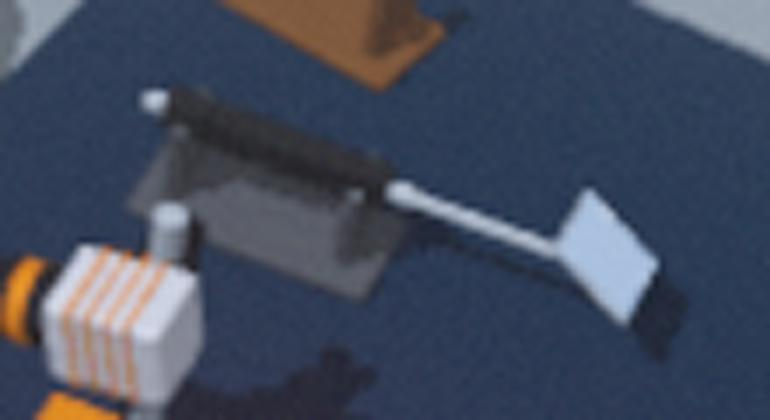

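View pics/c4.png

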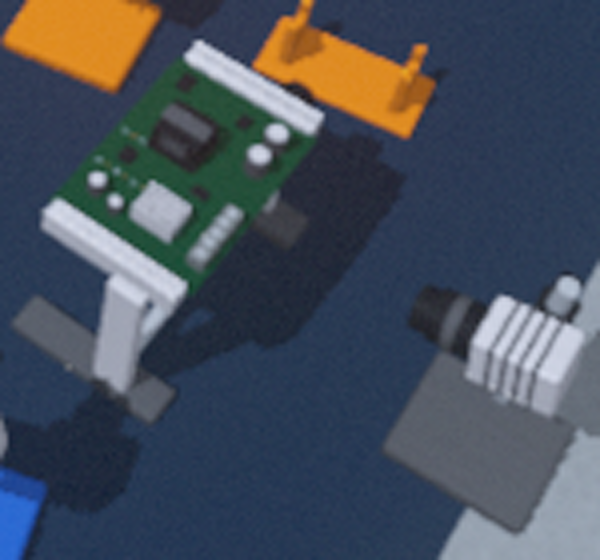

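The dark rest carries the mirror, with its head towards +x. The plain dark-footed camera sits beyond the board. Both match the description. Next I'll get coarse positions.

```bash
cat > h.py <<'E'
import numpy as np,pickle,cv2
def load(f): return pickle.load(open(f,"rb"))
def onplane(p,rc,z,T=None):
    K=p["intrinsics"];T=p["world_from_camera"] if T is None else T
    d=T[:3,:3]@np.linalg.inv(K)@np.array([rc[1],rc[0],1.0]);o=T[:3,3]
    return o+d*(z-o[2])/d[2]
def proj(p,X,T=None):
    T=p["world_from_camera"] if T is None else T
    c=(np.asarray(X)-T[:3,3])@T[:3,:3];q=c@p["intrinsics"].T
    return q[...,:2]/q[...,2:]
E
python3 - <<'E'
from h import *
t=load("top0.pkl")
o=lambda n,x,y,s,x0,y0,z:print(n,np.round(onplane(t,(y0+y/s,x0+x/s),z),4))
for n,x,y,z in [("bTL",110,345,.142),("bTR",343,355,.142),("bBR",338,523,.142),("bBL",103,510,.142),("trafoT",197,430,.167),
 ("foot TL",133,90,.005),("footTR",265,90,.005),("footBR",263,225,.005),("footBL",130,225,.005),("lens",202,190,.116),("camtop front L",172,120,.14),("R",238,120,.14)]: o(n,x,y,5,235,35,z)
for n,x,y,z in [("hback",233,528,.062),("hfront",218,315,.062),("end",240,545,.055),("shaft",206,160,.052),("mir TL",158,92,.07),("TR",245,87,.07),("BR",240,150,.07),("BL",157,157,.07),("restTR",292,318,.008),("restBR",310,548,.008),("restBL",203,557,.008)]: o(n,x,y,6,130,120,z)
E
```

```text
bTL [0.7937 0.0338 0.142 ]
bTR [ 0.7878 -0.1108  0.142 ]
bBR [ 0.6806 -0.1072  0.142 ]
bBL [0.6881 0.0371 0.142 ]
trafoT [ 0.7317 -0.02    0.167 ]
foot TL [1.0241 0.0223 0.005 ]
footTR [ 1.0243 -0.069   0.005 ]
footBR [ 0.9264 -0.0676  0.005 ]
footBL [0.9261 0.0236 0.005 ]
lens [ 0.9059 -0.0236  0.116 ]
camtop front L [ 0.9424 -0.004   0.14  ]
R [ 0.9425 -0.0457  0.14  ]
hback [0.4759 0.3126 0.062 ]
hfront [0.5907 0.3249 0.062 ]
end [0.4677 0.3099 0.055 ]
shaft [0.6783 0.3368 0.052 ]
mir TL [0.7114 0.3603 0.07  ]
TR [0.7144 0.3133 0.07  ]
BR [0.6795 0.3147 0.07  ]
BL [0.6754 0.3594 0.07  ]
restTR [0.5995 0.295  0.008 ]
restBR [0.4714 0.2808 0.008 ]
restBL [0.466  0.3393 0.008 ]
```

```bash
cat >> h.py <<'E'
from scipy.spatial.transform import Rotation as Ro
def delta(s_pos,s_q,pos,R):
    "shift in tool axes (m) and rotvec deg from pose s to pose (pos,R)"
    R0=Ro.from_quat(s_q).as_matrix()
    return R0.T@(np.asarray(pos)-s_pos), np.degrees(Ro.from_matrix(R0.T@R).as_rotvec())
E
python3 - <<'E'
from h import *
from bench import r
s=r.read_state();print(np.round(Ro.from_quat(s["eef_rot"]).as_matrix(),3))
t=load("top0.pkl")
for n,rc,z in [("foot BL",(197,219),.004),("foot TR",(168,245),.004),("foot BR",(196,246),.004),("bodyT L",(168,222),.15),("bodyT R",(165,235),.15),("barrel end",(198,232),.12),("left knob",(177,216),.12),("ornrest",(143,202),.05),("driver",(262,147),.01)]:
    print(n,np.round(onplane(t,rc,z),3))
c=cv2.resize(cv2.imread("pics/top0.png")[150:210,200:260],None,fx=9,fy=9,interpolation=cv2.INTER_CUBIC);cv2.imwrite("pics/c5.png",c)
E
```

```text
[[ 0.414  0.     0.91 ]
 [-0.91  -0.     0.414]
 [ 0.    -1.    -0.   ]]
foot BL [0.52  0.159 0.004]
foot TR [0.618 0.075 0.004]
foot BR [0.524 0.07  0.004]
bodyT L [0.589 0.138 0.15 ]
bodyT R [0.598 0.099 0.15 ]
barrel end [0.501 0.108 0.12 ]
left knob [0.566 0.159 0.12 ]
ornrest [0.692 0.214 0.05 ]
driver [0.306 0.387 0.01 ]
```

View pics/c5.png

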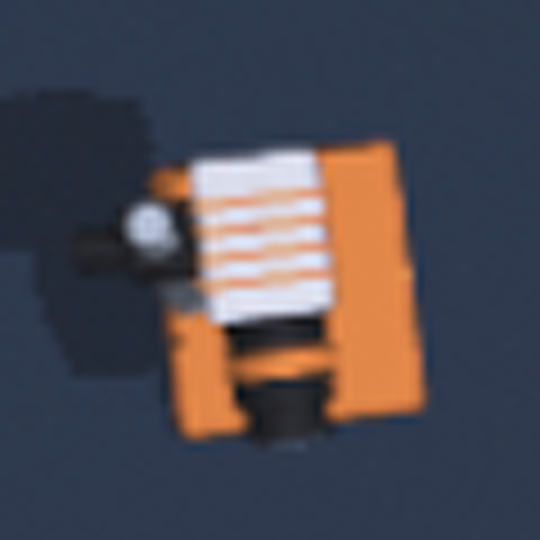

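>>> {"method": "arm_command", "body": {"deltas": [-0.049,-0.02,0.043,0,3,0,-0.098,-0.04,0.083,0,6,0,-0.147,-0.06,0.123,0,9,0,-0.196,-0.08,0.163,0,12,0,-0.245,-0.08,0.22,0,15,0,-0.294,-0.08,0.295,0,18,0,-0.343,-0.08,0.37,0,21,0,-0.392,-0.08,0.443,0,24.5,0]}}

```text
time: 2.35
ee_pos: [0.4437, -0.1191, 0.3027]
eef_rot: [0.499, -0.5, 0.501, -0.499]
ft_force: [0.4, -1.1, 0.2]
width: 0.0871
```

>>> {"method": "arm_command", "body": {"deltas": [0,0,0,0,0,0,0,0,0,0,0,0]}}

```text
time: 2.6
ee_pos: [0.4428, -0.1214, 0.3022]
eef_rot: [0.5, -0.5, 0.5, -0.5]
ft_force: [-0.4, -0.6, 0.1]
width: 0.087
```

```bash
cat > snap.py <<'E'
import sys,pickle,cv2,numpy as np
from bench import r
from h import Ro
def snap(tag):
    s=r.read_state();p=r.camera("wrist")
    T=np.eye(4);T[:3,:3]=Ro.from_quat(s["eef_rot"]).as_matrix();T[:3,3]=s["ee_pos"]
    p["world_from_camera"]=T@p["hand_eye"];p["state"]=s
    pickle.dump(p,open(tag+".pkl","wb"));cv2.imwrite(f"pics/{tag}.png",p["image"][:,:,::-1])
    print(round(float(s["time"]),2),np.round(s["ee_pos"],4),np.round(Ro.from_quat(s["eef_rot"]).as_matrix(),3).tolist())
if __name__=="__main__": snap(sys.argv[1])
E
python3 snap.py w1
```

```text
2.6 [ 0.4428 -0.1214  0.3022] [[-0.001, -0.0, 1.0], [-1.0, -0.0, -0.001], [0.0, -1.0, -0.0]]
```

View pics/w1.png

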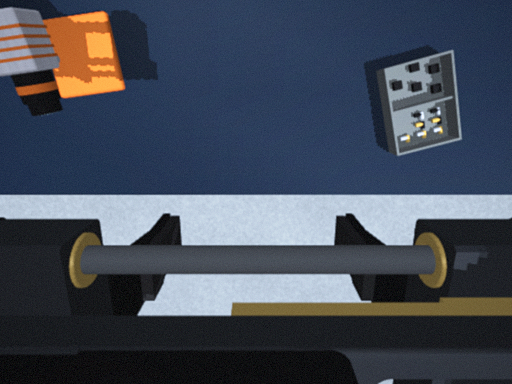

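>>> {"method": "arm_command", "body": {"deltas": [-0.03,-0.02,0.05,7,0,0,-0.06,-0.04,0.1,14,0,0,-0.086,-0.05,0.15,22,0,0,-0.086,-0.05,0.157,22,0,0,-0.086,-0.05,0.157,22,0,0,-0.086,-0.05,0.157,22,0,0]}}

```text
time: 3.4
ee_pos: [0.5994, -0.0368, 0.3519]
eef_rot: [0.395, -0.396, 0.587, -0.585]
ft_force: [-0.4, -0.2, -0.6]
width: 0.0873
```

```bash
python3 snap.py w2
```

```text
3.4 [ 0.5994 -0.0368  0.3519] [[-0.003, 0.373, 0.928], [-1.0, -0.001, -0.003], [0.0, -0.928, 0.373]]
```

View pics/w2.png

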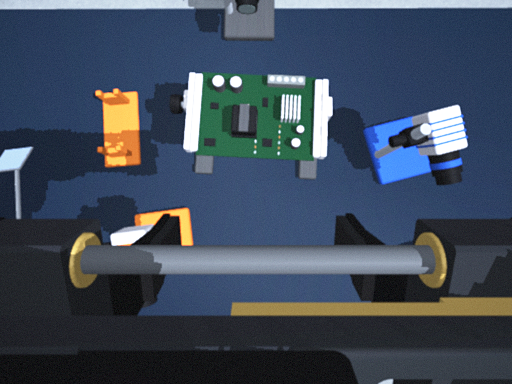

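```bash
python3 - <<'E'
import cv2
a=cv2.imread("pics/w2.png")
cv2.imwrite("pics/c6.png",cv2.resize(a[60:185,165:345],None,fx=4.4,fy=4.4,interpolation=cv2.INTER_CUBIC))
cv2.imwrite("pics/c7.png",cv2.resize(a[0:50,205:295],None,fx=8,fy=8,interpolation=cv2.INTER_CUBIC))
E
```

```text
(no output)
```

View pics/c6.png

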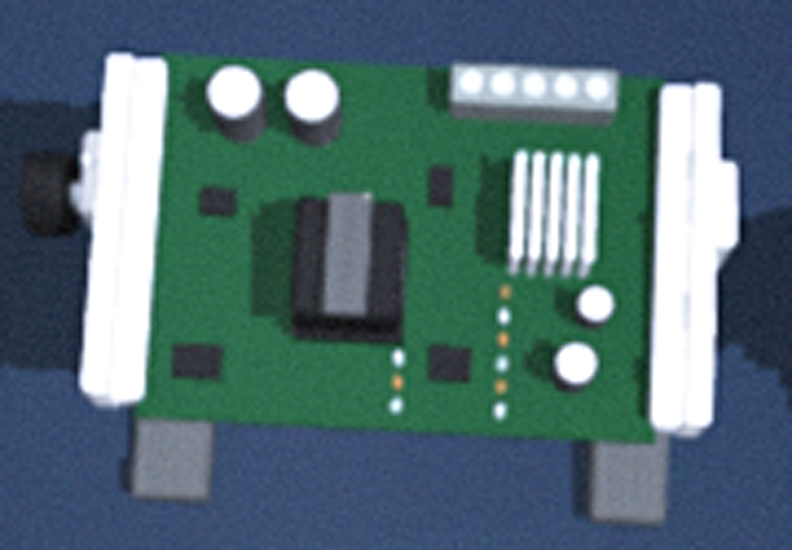

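View pics/c7.png

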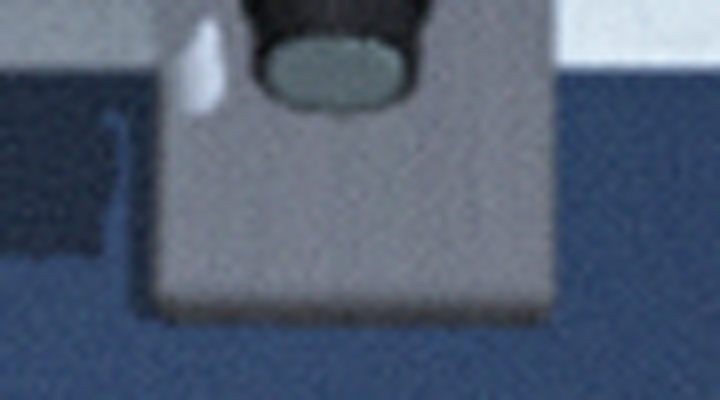

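```bash
python3 - <<'E'
from h import *
t=load("w2.pkl");T=t["world_from_camera"]
P={}
def o(n,x,y,s,x0,y0,z):
    P[n]=onplane(t,(y0+(y+.5)/s-.5,x0+(x+.5)/s-.5),z);print(n,np.round(P[n],4))
for n,x,y,z in [("bTL",167,57,.142),("bTR",660,76,.142),("bBR",652,442,.142),("bBL",137,419,.142),("trafo ridgeT",351,194,.169),("trafoRB",344,314,.169),("tL",295,325,.155),("tR",402,330,.155)]: o(n,x,y,4.4,165,60,z)
for n,x,y,z in [("lens",337,70,.116),("footL",160,295,.01),("footR",552,300,.01)]: o(n,x,y,8,205,0,z)
P={k:v[:2] for k,v in P.items()}
f=(P["bTL"]+P["bTR"])/2; b=(P["bBL"]+P["bBR"])/2
yaw=np.degrees(np.arctan2(*(f-b)[::-1]));print("len",np.linalg.norm(f-b),"yaws",[np.degrees(np.arctan2(-(P[a]-P[c])[0],(P[a]-P[c])[1])) for a,c in [("bTL","bTR"),("bBL","bBR")]],np.degrees(np.arctan2(*(P["bTL"]-P["bBL"])[::-1])),np.degrees(np.arctan2(*(P["bTR"]-P["bBR"])[::-1])))
E
```

```text
bTL [0.7965 0.0353 0.142 ]
bTR [ 0.7901 -0.1113  0.142 ]
bBR [ 0.6798 -0.1063  0.142 ]
bBL [0.687  0.0421 0.142 ]
trafo ridgeT [ 0.7438 -0.0207  0.169 ]
trafoRB [ 0.7101 -0.0189  0.169 ]
tL [ 0.711  -0.0044  0.155 ]
tR [ 0.7095 -0.0345  0.155 ]
lens [ 0.9056 -0.0215  0.116 ]
footL [0.9286 0.0216 0.01  ]
footR [ 0.9272 -0.0656  0.01  ]
len 0.11007449562160694 yaws [np.float64(-2.4983341653357933), np.float64(-2.7770361245772603)] -3.555828179186513 -2.556899307022223
```

>>> {"method": "arm_command", "body": {"deltas": [-0.06,0.006,-0.02,-4,-1,0.2,-0.12,0.012,-0.04,-8,-2,0.4,-0.18,0.018,-0.06,-12,-3,0.6,-0.24,0.024,-0.08,-16,-4,0.8,-0.3,0.03,-0.1,-20,-5,1,-0.352,0.037,-0.1226,-22,-5.9,1.15,-0.352,0.037,-0.1226,-22,-5.9,1.15,-0.352,0.037,-0.1226,-22,-5.9,1.15]}}

```text
time: 4.45
ee_pos: [0.501, 0.3161, 0.2718]
eef_rot: [0.525, -0.474, 0.474, -0.525]
ft_force: [0.3, 0.1, 0.2]
width: 0.0868
```

```bash
python3 snap.py w3
```

```text
4.45 [0.501  0.3161 0.2718] [[0.103, -0.001, 0.995], [-0.995, -0.001, 0.103], [0.001, -1.0, -0.001]]
```

View pics/w3.png

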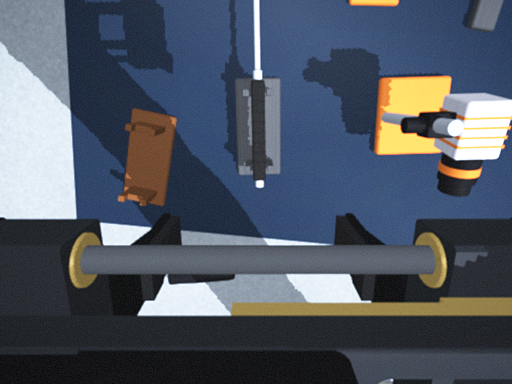

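>>> {"method": "arm_command", "body": {"deltas": [0,0,0.01,10,0,0,0,0,0.03,20,0,0,0,0,0.03,26,0,0,0,0,0.03,26,0,0,0,0,0.03,26,0,0]}}

```text
time: 5.12
ee_pos: [0.5316, 0.3187, 0.2729]
eef_rot: [-0.393, 0.356, -0.569, 0.629]
ft_force: [0.5, -1.1, 0.5]
width: 0.0869
```

```bash
python3 snap.py w4
python3 - <<'E'
import cv2
a=cv2.imread("pics/w4.png")
cv2.imwrite("pics/c8.png",cv2.resize(a[40:220,200:320],None,fx=5,fy=3.3,interpolation=cv2.INTER_CUBIC))
a=cv2.imread("pics/w3.png")
cv2.imwrite("pics/c9.png",cv2.resize(a[60:200,215:305],None,fx=4.25,fy=4.25,interpolation=cv2.INTER_CUBIC))
E
```

```text
5.12 [0.5316 0.3187 0.2729] [[0.1, 0.435, 0.895], [-0.995, 0.044, 0.09], [0.0, -0.899, 0.438]]
```

View pics/w4.png

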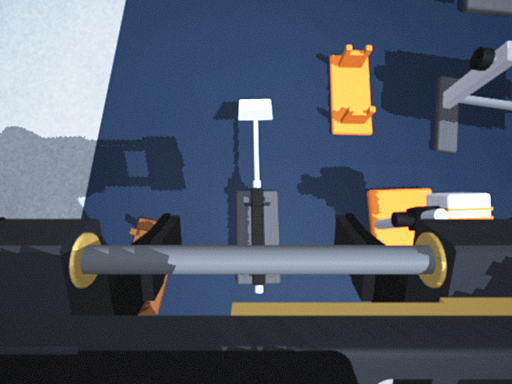

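View pics/c9.png

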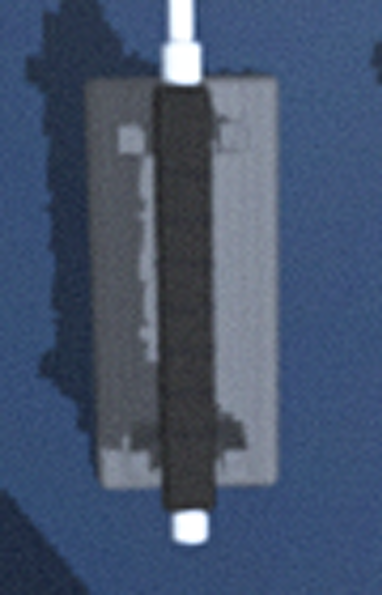

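```bash
python3 - <<'E'
import cv2
a=cv2.imread("pics/w4.png")
cv2.imwrite("pics/c8.png",cv2.resize(a[88:192,225:287],None,fx=6,fy=6,interpolation=cv2.INTER_CUBIC))
a=cv2.imread("pics/scene0.png")
cv2.imwrite("pics/c3.png",cv2.resize(a[140:180,330:372],None,fx=12,fy=12,interpolation=cv2.INTER_CUBIC))
a=cv2.imread("pics/top0.png")
cv2.imwrite("pics/c1.png",cv2.resize(a[130:150,150:178],None,fx=16,fy=16,interpolation=cv2.INTER_CUBIC))
E
```

```text
(no output)
```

View pics/c8.png

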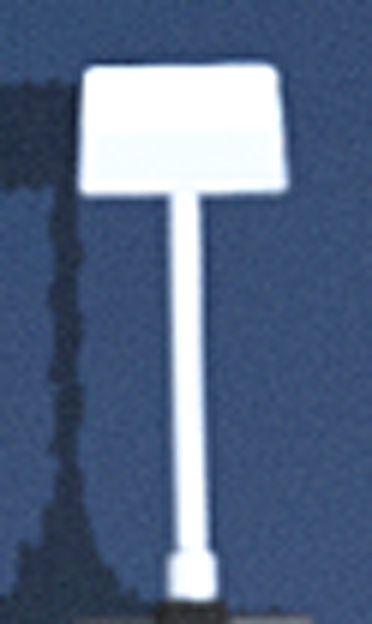

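View pics/c3.png

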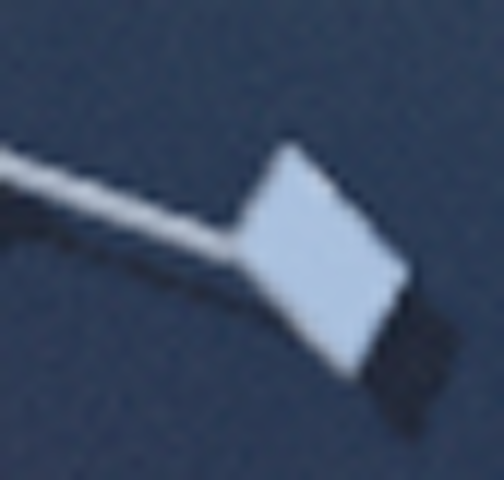

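View pics/c1.png

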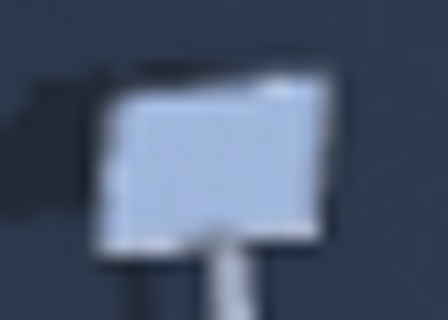

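```bash
cat > fit.py <<'E'
from h import *
from scipy.optimize import least_squares
w3,w4,sc,tp=[load(f+".pkl") for f in ["w3","w4","scene0","top0"]]
def px(l,s,x0,y0): return np.array([(x0+(x+.5)/s-.5,y0+(y+.5)/s-.5) for x,y in l])
# corner order: front-left, front-right, back-right, back-left (left=+y)
o4=px([(83,66),(276,66),(288,191),(80,191)],6,225,88)
o1=px([(105,95),(330,75),(320,240),(98,252)],16,150,130)
os=px([(289,143),(410,272),(352,380),(238,240)],12,330,140)
h3=px([(188,508),(185,87)],4.25,215,60)
h4=px([(192,602)],6,225,88)
def model(v):
    x,y,yaw,q,b=v[:5]
    t=np.radians(40)+q
    n=np.array([np.sin(t),0,np.cos(t)]);e=np.array([np.cos(t),0,-np.sin(t)])
    c=np.array([.160,0,0])+.0115*(np.cos(b)*n+np.sin(b)*e)
    Y=np.array([0,1,0]);C=np.array([c+e*.025*sx+Y*.022*sy for sx,sy in[(1,1),(1,-1),(-1,-1),(-1,1)]])
    R=Ro.from_euler('z',yaw).as_matrix();o=np.array([x,y,.052])
    return C@R.T+o, np.array([[-.06,0,.01],[.06,0,.01]])@R.T+o, c@R.T+o
def res(v,use=(1,1,1)):
    C,H,_=model(v);s=v[5:].reshape(3,2)
    out=[(proj(w4,C)+s[0]-o4)*use[0],(proj(tp,C)+s[1]-o1)*use[1],(proj(sc,C)+s[2]-os)*use[2],proj(w3,H)+s[0]-h3,proj(w4,H[1:])+s[0]-h4]
    return np.concatenate([np.ravel(i) for i in out]+[(v[4:5])/.3*0.3, v[5:]/2.])
if __name__=="__main__":
  for use in [(1,1,1),(1,0,0),(0,1,0),(0,0,1)]:
    f=least_squares(res,[.533,.319,.1,-.1,0]+[0]*6,args=(use,))
    print(use,np.round(f.x,4),"cost",round(f.cost,2))
    if use==(1,1,1): print(np.round(f.fun,1)); print(model(f.x)[2])
E
python3 fit.py
```

```text
(1, 1, 1) [ 0.5339  0.3191  0.134  -0.1627  0.1101  0.655   0.4158  0.269   0.1405
  0.416   0.4457] cost 301.98
[ -0.2  -0.3  -0.7  -1.3  -0.6  -0.   -0.2   1.1   0.3  -0.1  -0.5  -0.6
  -0.1  -0.1   0.2   0.8  10.4  10.2  -4.    8.2 -10.3 -10.7   3.8  -7.7
   1.7   2.1  -0.7  -0.8   0.5  -0.8   0.1   0.3   0.2   0.1   0.1   0.2
   0.2]
[0.699336   0.34140131 0.06118642]
(1, 0, 0) [ 0.5329  0.3185  0.1228 -0.1158 -0.0318 -0.5451 -0.6165  0.      0.
  0.      0.    ] cost 3.56
(0, 1, 0) [ 0.5329  0.3191  0.1163 -0.1051  0.0197 -0.0413 -0.5382 -0.5566 -0.1184
  0.      0.    ] cost 3.39
(0, 0, 1) [ 0.5338  0.318   0.1467 -2.1228  1.9059 -0.506   0.0543 -0.     -0.
  0.7263  1.0678] cost 110.9
```

```bash
sed -i 's/os=px(.*/os=px([(410,272),(352,380),(238,240),(289,143)],12,330,140)/' fit.py; python3 fit.py
```

```text
(1, 1, 1) [ 0.5333  0.3188  0.1224 -0.1063 -0.0251 -0.3943 -0.2495 -0.3486 -0.1463
  0.987   0.2993] cost 4.92
[ 0.5  0.5  0.  -0.2 -0.1 -0.6  0.1  0.2  0.5  0.1 -0.3 -0.2 -0.2 -0.4
  0.1  0.5  0.1 -0.3  0.4 -0.6 -0.6  0.7 -0.1  0.2  0.3  1.9 -0.9 -0.8
  0.2 -1.  -0.  -0.2 -0.1 -0.2 -0.1  0.5  0.1]
[0.69819515 0.33910361 0.06170191]
(1, 0, 0) [ 0.5329  0.3185  0.1228 -0.1158 -0.0318 -0.5451 -0.6165  0.      0.
  0.      0.    ] cost 3.56
(0, 1, 0) [ 0.5329  0.3191  0.1163 -0.1051  0.0197 -0.0413 -0.5382 -0.5566 -0.1184
  0.      0.    ] cost 3.39
(0, 0, 1) [ 0.5331  0.3191  0.1163 -0.0362  0.1094 -0.0811 -0.3998 -0.     -0.
  0.6858 -0.2872] cost 3.4
```

```bash
cat >> h.py <<'E'
def Rt(yaw,pitch):  # yaw rad, pitch nose-down rad of tool z axis
    B=np.array([[0,0,1],[-1,0,0],[0,-1,0.]])
    return Ro.from_euler('z',yaw).as_matrix()@Ro.from_euler('y',pitch).as_matrix()@B
E
python3 - <<'E'
from h import *
from bench import r
s=r.read_state()
for z in (.15,.033):
    d=delta(s["ee_pos"],s["eef_rot"],[.5333,.3188,z],Rt(.1215,0));print(np.round(d[0],4),np.round(d[1],2))
E
```

```text
[ 0.0005  0.111  -0.0521] [-25.93  -1.17   0.24]
[ 0.0005  0.2162 -0.1033] [-25.93  -1.17   0.24]
```

>>> {"method": "arm_command", "body": {"deltas": [0,0.025,-0.012,-8,-0.3,0,0,0.055,-0.025,-17,-0.7,0.1,0,0.083,-0.038,-26,-1.2,0.2,0.0005,0.111,-0.052,-26,-1.2,0.2,0.0005,0.111,-0.052,-26,-1.2,0.2,0.0005,0.111,-0.052,-26,-1.2,0.2], "hand": 0.5}}

```text
time: 5.92
ee_pos: [0.5328, 0.3203, 0.1509]
eef_rot: [-0.53, 0.468, -0.468, 0.53]
ft_force: [-0.2, 1.0, 0.7]
width: 0.0445
```

```bash
python3 snap.py w5; python3 - <<'E'
from h import *
p=load("w5.pkl");s=p["state"]
for z in (.033,):
    d=delta(s["ee_pos"],s["eef_rot"],[.5333,.3188,z],Rt(.1215,0));print(np.round(d[0],4),np.round(d[1],2))
E
```

```text
5.92 [0.5328 0.3203 0.1509] [[0.124, 0.001, 0.992], [-0.992, -0.0, 0.124], [0.0, -1.0, 0.001]]
[0.0015 0.1179 0.0002] [-0.04  0.17  0.03]
```

View pics/w5.png

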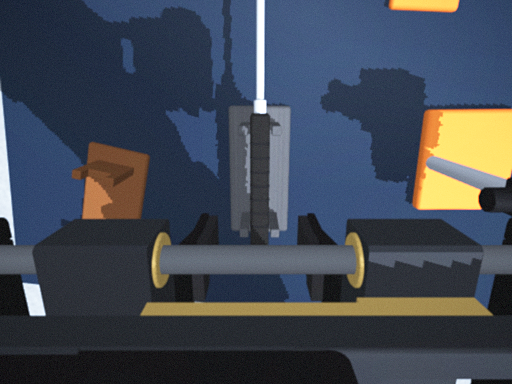

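The handle runs up column 259, midway between the fingers (208 and 308). I'll descend and grip.

>>> {"method": "arm_command", "body": {"deltas": [0.0015,0.03,0,0,0,0,0.0015,0.06,0,0,0,0,0.0015,0.09,0,0,0,0,0.0015,0.118,0,0,0,0,0.0015,0.118,0,0,0,0,0.0015,0.118,0,0,0,0]}}

```text
time: 6.72
ee_pos: [0.5334, 0.3189, 0.0337]
eef_rot: [-0.53, 0.467, -0.469, 0.531]
ft_force: [-0.6, -0.7, 0.2]
width: 0.0433
```

>>> {"method": "arm_command", "body": {"deltas": [0,0,0,0,0,0,0,0,0,0,0,0,0,0,0,0,0,0,0,0,0,0,0,0,0,0,0,0,0,0], "hand": 0, "grip_force": 45}}

```text
time: 7.35
ee_pos: [0.5326, 0.3182, 0.0316]
eef_rot: [0.53, -0.468, 0.468, -0.53]
ft_force: [0.0, -0.6, 2.6]
width: 0.0157
```

>>> {"method": "arm_command", "body": {"deltas": [0,-0.02,0,0,0,0,0,-0.05,0,0,0,0,0,-0.09,0,0,0,0,0,-0.13,0,0,0,0,0,-0.17,0,0,0,0,0,-0.19,0,0,0,0,0,-0.19,0,0,0,0,0,-0.19,0,0,0,0]}}

```text
time: 8.35
ee_pos: [0.532, 0.3179, 0.2198]
eef_rot: [0.531, -0.468, 0.468, -0.529]
ft_force: [-0.4, 0.1, -2.0]
width: 0.0156
```

```bash
python3 - <<'E'
from bench import r
import cv2,pickle,numpy as np
s=r.read_state()
p=r.camera("scene");p["state"]=s;pickle.dump(p,open("s2.pkl","wb"))
p2=r.camera("top");p2["state"]=s;pickle.dump(p2,open("t2.pkl","wb"))
print(s["ee_pos"],s["width"],s["ft_force"],s["torque"])
a=p["image"][70:190,270:400,::-1];b=p2["image"][100:220,110:240,::-1]
cv2.imwrite("pics/l2.png",np.hstack([cv2.resize(i,(390,360),interpolation=cv2.INTER_CUBIC) for i in (a,b)]))
E
```

```text
[0.53202709 0.31787956 0.21977743] 0.015630720714104304 [-0.42067796  0.06561895 -2.01625399] [ 0.03096403  0.04334007 -0.00555754]
```

View pics/l2.png

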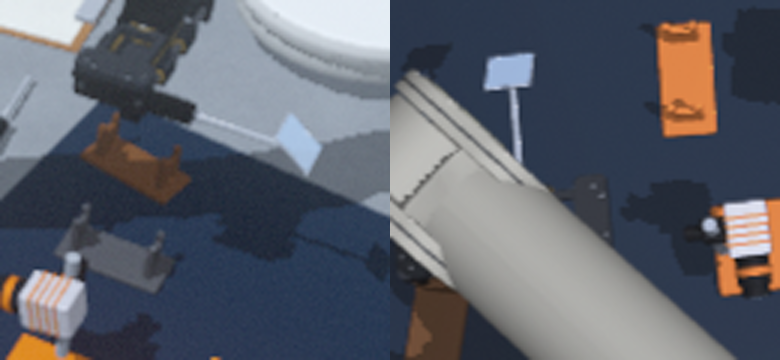

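```bash
cat > tgt.py <<'E'
from h import *
q=-.106; yaw=np.radians(-.7); S=np.array([.7275,-.0200,.085])
t=np.radians(40)+q
c=np.array([.160+.0115*np.sin(t),0,.0115*np.cos(t)])   # face in handle frame
hrel=np.array([.0007,.0,.0204])                     # handle centre from TCP, handle axes
def tcp(back=0,up=0,dp=0.):
    R=Rt(yaw,-q+dp); H=Ro.from_euler('z',yaw).as_matrix()@Ro.from_euler('y',-q+dp).as_matrix()
    return S-H@(c+hrel)+np.array([-back,0,up]),R
if __name__=="__main__":
    from bench import r
    s=r.read_state()
    for b,u in [(.11,.165),(.11,0),(0,0)]:
        p,R=tcp(b,u);d=delta(s["ee_pos"],s["eef_rot"],p,R);print(np.round(p,4),np.round(d[0],4),np.round(d[1],2))
E
python3 tgt.py
```

```text
[ 0.4482 -0.0179  0.2379] [ 0.3229 -0.0171 -0.125 ] [-5.92  7.82  0.55]
[ 0.4482 -0.0179  0.0729] [ 0.3225  0.1479 -0.1245] [-5.92  7.82  0.55]
[ 0.5582 -0.0179  0.0729] [ 0.3361  0.1476 -0.0154] [-5.92  7.82  0.55]
```

>>> {"method": "arm_command", "body": {"deltas": [0.03,-0.005,-0.03,-0.7,1,0.1,0.075,-0.012,-0.06,-1.5,2,0.1,0.12,-0.017,-0.09,-2.2,3,0.2,0.165,-0.017,-0.11,-3,4,0.3,0.21,-0.017,-0.12,-3.7,5,0.35,0.255,-0.017,-0.125,-4.5,6,0.4,0.295,-0.017,-0.125,-5.2,7,0.5,0.323,-0.017,-0.125,-5.9,7.8,0.55]}}

```text
time: 9.45
ee_pos: [0.4483, -0.0195, 0.2382]
eef_rot: [-0.522, 0.53, -0.476, 0.47]
ft_force: [0.1, 0.2, -1.9]
width: 0.0155
```

>>> {"method": "arm_command", "body": {"deltas": [0,0,0,0,0,0,0,0,0,0,0,0]}}

```text
time: 9.7
ee_pos: [0.4485, -0.0164, 0.2386]
eef_rot: [-0.522, 0.529, -0.475, 0.471]
ft_force: [0.0, 0.5, -1.9]
width: 0.0159
```

```bash
cat > look.py <<'E'
import sys
from bench import r
import cv2,pickle,numpy as np
from h import *
tag=sys.argv[1]
s=r.read_state()
p=r.camera("scene");p["state"]=s;pickle.dump(p,open(tag+"s.pkl","wb"))
p2=r.camera("top");p2["state"]=s;pickle.dump(p2,open(tag+"t.pkl","wb"))
print(np.round(s["ee_pos"],4),np.round(Ro.from_quat(s["eef_rot"]).as_matrix(),3).tolist(),s["width"],s["time"])
from tgt import c,hrel,q
B=np.array([[0,0,1],[-1,0,0],[0,-1,0.]])
H=Ro.from_quat(s["eef_rot"]).as_matrix()@B.T
t=np.radians(40)+q;n=np.array([np.sin(t),0,np.cos(t)]);e=np.array([np.cos(t),0,-np.sin(t)])
C=np.array([c+e*.025*a+np.array([0,.022*b,0]) for a,b in[(1,1),(1,-1),(-1,-1),(-1,1)]])+hrel
W=C@H.T+s["ee_pos"];print("face pred",np.round(W.mean(0),4),"normal elev",np.round(np.degrees(np.arcsin((H@n)[2])),2),"az",np.round(np.degrees(np.arctan2((H@n)[1],(H@n)[0])),2))
ims=[]
for P,k in((p,"s"),(p2,"t")):
    uv=proj(P,W);print(k,np.round(uv,1).tolist())
    u0,v0=np.round(uv.mean(0)).astype(int)-[24,24]; u0=max(u0,0);v0=max(v0,0)
    im=cv2.resize(P["image"][v0:v0+48,u0:u0+48,::-1],(384,384),interpolation=cv2.INTER_CUBIC)
    for a,b in uv: cv2.circle(im,(int((a-u0+.5)*8),int((b-v0+.5)*8)),3,(0,0,255),1)
    ims.append(im);print("off",u0,v0)
cv2.imwrite(f"pics/{tag}.png",np.hstack(ims))
E
python3 look.py k3
```

```text
[ 0.4485 -0.0164  0.2386] [[-0.01, -0.104, 0.995], [-1.0, 0.003, -0.01], [-0.002, -0.995, -0.104]] 0.015875458279319722 9.7
face pred [ 0.6179 -0.0182  0.251 ] normal elev 50.11 az -0.74
s [[288.3, 182.1], [278.8, 192.9], [266.7, 177.8], [276.6, 167.2]]
off 254 156
t [[266.5, 145.8], [281.8, 146.1], [282.1, 156.7], [266.3, 156.5]]
off 250 127
```

View pics/k3.png

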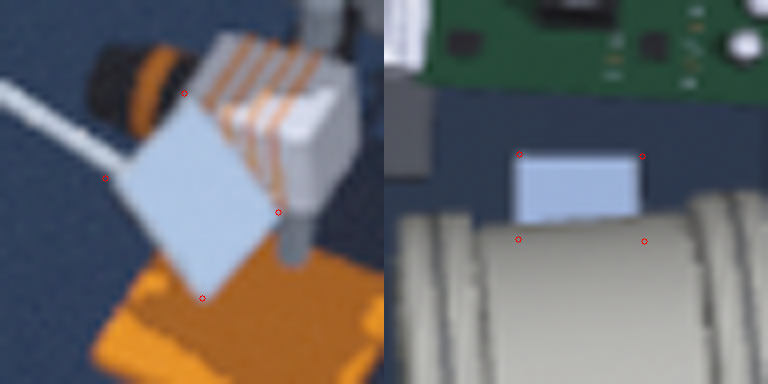

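The scene view shows the mirror corners within about 1 px of the prediction, so the mirror has not slipped in the grip. Next I'll descend in front of the board.

```bash
python3 tgt.py
```

```text
[ 0.4482 -0.0179  0.2379] [ 0.0017  0.001  -0.0003] [-0.14  0.16 -0.07]
[ 0.4482 -0.0179  0.0729] [0.0019 0.1651 0.0168] [-0.14  0.16 -0.07]
[ 0.5582 -0.0179  0.0729] [0.0009 0.1537 0.1262] [-0.14  0.16 -0.07]
```

>>> {"method": "arm_command", "body": {"deltas": [0,0.03,0.003,0,0,0,0,0.07,0.007,0,0,0,0,0.11,0.011,0,0,0,0,0.145,0.015,0,0,0,0,0.165,0.017,0,0,0,0,0.165,0.017,0,0,0,0,0.165,0.017,0,0,0,0,0.165,0.017,0,0,0]}}

```text
time: 10.8
ee_pos: [0.4492, -0.0173, 0.0741]
eef_rot: [-0.521, 0.528, -0.477, 0.471]
ft_force: [0.6, -0.3, -1.8]
width: 0.0153
```

```bash
python3 look.py k4; python3 tgt.py; python3 - <<'E'
import pickle,cv2
p=pickle.load(open("k4s.pkl","rb"));cv2.imwrite("pics/k4full.png",cv2.resize(p["image"][100:290,180:400,::-1],None,fx=3.5,fy=3,interpolation=cv2.INTER_CUBIC))
E
```

```text
[ 0.4492 -0.0173  0.0741] [[-0.012, -0.101, 0.995], [-1.0, 0.002, -0.012], [-0.001, -0.995, -0.101]] 0.015303232545675628 10.8
face pred [ 0.6185 -0.0193  0.0869] normal elev 50.25 az -0.73
s [[284.2, 218.9], [275.7, 229.2], [264.9, 216.1], [273.7, 206.0]]
off 251 194
t [[266.7, 158.0], [280.4, 158.3], [280.6, 168.1], [266.5, 167.9]]
off 250 139
[ 0.4482 -0.0179  0.2379] [ 0.0004 -0.1632 -0.0175] [-0.22  0.02 -0.04]
[ 0.4482 -0.0179  0.0729] [ 0.0005  0.0009 -0.0007] [-0.22  0.02 -0.04]
[ 0.5582 -0.0179  0.0729] [-0.0008 -0.0103  0.1087] [-0.22  0.02 -0.04]
```

View pics/k4.png

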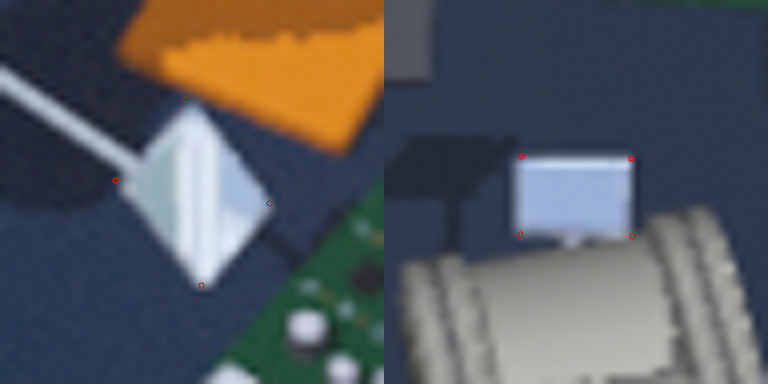

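View pics/k4full.png

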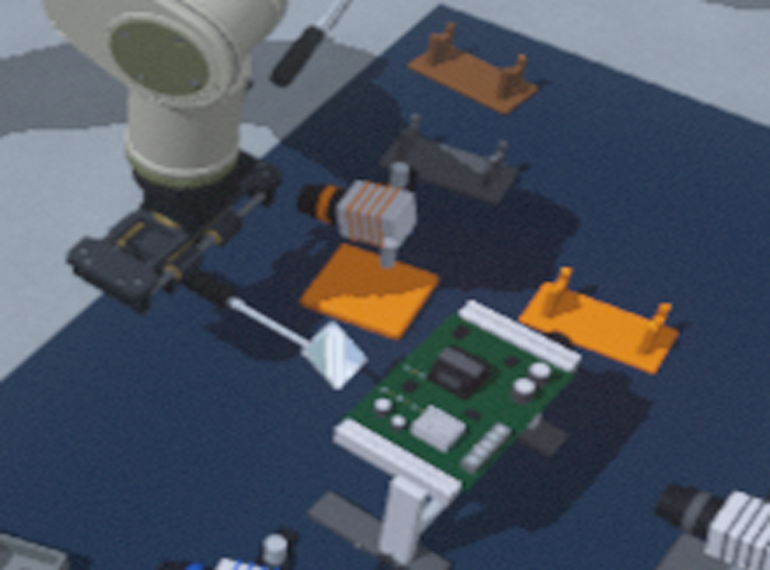

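The predicted corners match in both views within 1 px, with a constant shift equal to the known calibration bias. Now I'll go in under the board.

>>> {"method": "arm_command", "body": {"deltas": [0,-0.0014,0.015,0,0,0,0,-0.0033,0.035,0,0,0,0,-0.0052,0.055,0,0,0,0,-0.007,0.075,0,0,0,-0.0008,-0.0087,0.092,-0.2,0,0,-0.0008,-0.0103,0.1087,-0.2,0,0,-0.0008,-0.0103,0.1087,-0.2,0,0,-0.0008,-0.0103,0.1087,-0.2,0,0]}}

```text
time: 11.9
ee_pos: [0.5574, -0.0178, 0.0718]
eef_rot: [-0.523, 0.53, -0.475, 0.47]
ft_force: [-0.2, 0.5, -1.1]
width: 0.0155
```

```bash
python3 look.py k5; python3 tgt.py; python3 snap.py w6;python3 - <<'E'
import pickle,cv2,numpy as np
p=pickle.load(open("k5s.pkl","rb"));q=pickle.load(open("k5t.pkl","rb"))
cv2.imwrite("pics/k5full.png",np.hstack([cv2.resize(p["image"][140:320,230:410,::-1],(400,400),interpolation=cv2.INTER_CUBIC),cv2.resize(q["image"][40:220,180:360,::-1],(400,400),interpolation=cv2.INTER_CUBIC)]))
E
```

```text
[ 0.5574 -0.0178  0.0718] [[-0.012, -0.107, 0.994], [-1.0, 0.003, -0.012], [-0.001, -0.994, -0.107]] 0.01554330554032578 11.9
face pred [ 0.7268 -0.0199  0.0837] normal elev 49.91 az -0.78
s [[316.5, 238.3], [308.3, 249.3], [297.5, 235.9], [306.1, 225.1]]
off 283 213
t [[267.1, 125.6], [280.6, 125.9], [280.8, 134.7], [266.9, 134.5]]
off 250 106
[ 0.4482 -0.0179  0.2379] [ 0.0011 -0.1532 -0.1262] [ 0.07  0.02 -0.05]
[ 0.4482 -0.0179  0.0729] [ 0.0013  0.0108 -0.1086] [ 0.07  0.02 -0.05]
[ 0.5582 -0.0179  0.0729] [-0.     -0.001   0.0008] [ 0.07  0.02 -0.05]
12.0 [ 0.5573 -0.0179  0.072 ] [[-0.012, -0.107, 0.994], [-1.0, 0.002, -0.012], [-0.001, -0.994, -0.107]]
```

View pics/k5full.png

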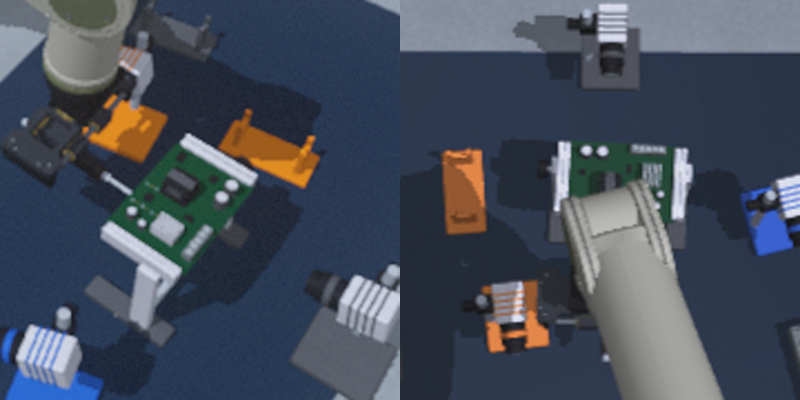

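View pics/w6.png

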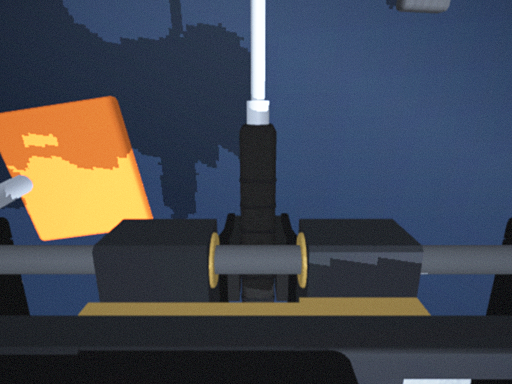

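>>> {"method": "arm_command", "body": {"deltas": [0,-0.001,0.001,0,0,0,0,-0.001,0.001,0,0,0,0,-0.001,0.001,0,0,0,0,-0.001,0.001,0,0,0,0,-0.001,0.001,0,0,0,0,-0.001,0.001,0,0,0]}}

```text
time: 12.8
ee_pos: [0.5587, -0.0179, 0.0729]
eef_rot: [-0.523, 0.529, -0.475, 0.47]
ft_force: [-0.2, -0.1, -1.4]
width: 0.0154
```

```bash
python3 look.py k6; python3 - <<'E'
from bench import r
import numpy as np
s=r.read_state();print(np.abs(s["joint_vel"]).max(),s["ft_force"])
print(r.close_job())
E
```

```text
[ 0.5587 -0.0179  0.0729] [[-0.012, -0.107, 0.994], [-1.0, 0.003, -0.012], [-0.001, -0.994, -0.107]] 0.015440527107298489 12.8
face pred [ 0.7281 -0.0199  0.0848] normal elev 49.94 az -0.77
s [[317.0, 238.3], [308.7, 249.3], [298.0, 236.0], [306.5, 225.1]]
off 284 213
t [[267.1, 125.1], [280.7, 125.4], [280.8, 134.2], [266.9, 134.0]]
off 250 106
0.0019350274003015282 [ 0.68173518  0.57950312 -1.23157651]
the job is handed in; nothing more can be done
None
```

I took the mirror off the dark rest by its handle, brought it in under the board's robot-side edge, and handed the job in still holding it there at 12.8 s. The close call gave no verdict.

**Position and angle:** The last check put the face centre at (0.7281, -0.0199, 0.0848), about 0.6 mm from the sight point I measured. The glass faced 49.9° above level towards the camera, against the 50° wanted.

**Stillness and contact:** The arm was still, with joint speeds under 0.002 rad/s. The wrist force stayed around 1–2 N, about the tool's weight. No reading suggested contact with the board, its holder, the camera or any bystander.

**What is not confirmed:**
- The final position and angle come from the arm's pose and the mirror shape I fitted, because the board hid the mirror from the scene and top cameras. The last direct check was just outside the board, where the mirror's corners matched the prediction within about 1 pixel.
- The swivel angle I used, -0.106 rad, was a fit over all views. The scene view alone gave -0.036 and the other two about -0.11, which could mean an angle error of up to a few hundredths of a radian.

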